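# Feel whether the upturned pots are dry

### The job

On the drying board two of the pots stand upside down so that their bases can dry. Feel whether they are leather-hard: with the fingertips press the middle of the wider one's base lightly, so that the clay only just gives (a millimetre or two), and rest there for about a second, then do the same on the narrower one, without denting the soft clay or shifting, tipping or lifting either pot. Do not touch the upright pots, the little tumbler or the jar of slip, and finish with the hand drawn well clear above the pots.

Things in the scene. Friction and masses are not known exactly. Their poses are not given: they have to be found in the camera images.
- ware_board: Wooden drying board lying on the table, 300 mm (its x) by 640 mm (its y), 25 mm thick, fixed; origin at the centre of its underside. The four pots stand in a row along its y, about 145 mm apart, in any order.
- wide_upturned: Brown clay pot standing upside down, 116 mm in diameter, 70 mm tall, loose, about 0.4 kg; origin at the centre of its underside (its rim, on the board), z up.
- wide_upturned_middle (a point): The spot to touch: centre of the upper face of that pot's base, which now faces up: a flat disc 81 mm in diameter, sunk 3 mm inside a rigid foot ring 5 mm wide (92 mm across) that stands around it. z up. It moves with the disc.
- wide_upturned_base (a joint): How far the thin, still soft base is pressed in, m: 0 untouched. It gives like a stiff spring: it starts to yield at about 1 N, then about 1.5 N per mm, and springs back. A light touch is 1 to 3 mm; beyond 5 mm (about 8 N) the clay would be dented.
- narrow_upturned: Brown clay pot standing upside down, 90 mm in diameter, 85 mm tall, loose, about 0.4 kg; origin at the centre of its underside (its rim, on the board), z up.
- narrow_upturned_middle (a point): The spot to touch: centre of the upper face of that pot's base, which now faces up: a flat disc 63 mm in diameter, sunk 3 mm inside a rigid foot ring 5 mm wide (74 mm across) that stands around it. z up. It moves with the disc.
- narrow_upturned_base (a joint): How far the thin, still soft base is pressed in, m: 0 untouched. It gives like a stiff spring: it starts to yield at about 1 N, then about 1.5 N per mm, and springs back. A light touch is 1 to 3 mm; beyond 5 mm (about 8 N) the clay would be dented.
- wide_upright: Like the wide upturned pot but standing mouth up, open, 116 mm in diameter, 70 mm tall, loose; origin at the centre of its underside. Leave alone.
- narrow_upright: Like the narrow upturned pot but standing mouth up, open, 90 mm in diameter, 85 mm tall, loose; origin at the centre of its underside. Leave alone.
- tumbler: Small clay tumbler, 48 mm across, 55 mm tall, open, loose, standing on the board's near edge; origin at the centre of its underside. Leave alone.
- slip_jar: Closed grey jar with a white cap, 68 mm in diameter, 90 mm tall, loose, on the table beyond the board; origin at the centre of its underside. Leave alone.
Not all that is in view belongs to the job. Leave any red look-alike of the narrow_upturned alone. What is shaped like the wide_upturned but yellow is not meant.

How it is judged (in metres and radians):
On the way, in this order (a step that is already met when the one before it is completed fails the run):
1. the fingertips rest on the middle of the wide upturned pot's base (value of joint wide_upturned_base above 0.0004 m and contact force between the fingers and wide_upturned above 0.3 N), for 0.4 s.
2. the fingertips rest on the middle of the narrow upturned pot's base (value of joint narrow_upturned_base above 0.0004 m and contact force between the fingers and narrow_upturned above 0.3 N), for 0.4 s.
At the end, for the whole second after the job is handed in: Both bases were pressed in 0.4 to 5 mm for 0.4 s, the wide one first, and have sprung back; the upturned pots stand within 12 mm of where they were, the others within 10 mm, all upright; the grasp point is over 70 mm from both bases and over 140 mm above the table (distance of each of wide_upturned, narrow_upturned from where it was at the start of the episode below 0.012 m and distance of each of wide_upright, narrow_upright, tumbler, slip_jar from where it was at the start of the episode below 0.01 m and angle between each of wide_upturned, narrow_upturned, wide_upright, narrow_upright, tumbler, slip_jar's own z axis and vertical below 0.1 rad and linear speed of each of wide_upturned, narrow_upturned below 0.02 m/s and distance between the grasp point and wide_upturned_middle above 0.07 m and distance between the grasp point and narrow_upturned_middle above 0.07 m and height (world z) of the grasp point above 0.14 m and value of joint each of wide_upturned_base, narrow_upturned_base below 0.0004 m); the robot touches nothing.
It fails at once if a base pressed in by more than 5 mm (value of joint any of wide_upturned_base, narrow_upturned_base above 0.005 m).
It fails at once if an upturned pot pressed harder than 40 N (contact force between any of the fingers, the arm and wide_upturned above 40 N or contact force between any of the fingers, the arm and narrow_upturned above 40 N).
It fails at once if an upturned pot shifted by more than 12 mm, lifted or tipped (distance of any of wide_upturned, narrow_upturned from where it was at the start of the episode above 0.012 m or angle between any of wide_upturned, narrow_upturned's own z axis and vertical above 0.1 rad).
It fails at once if an upright pot, the tumbler or the jar touched by the robot (contact force between any of the fingers, the arm and wide_upright above 0.5 N or contact force between any of the fingers, the arm and narrow_upright above 0.5 N or contact force between any of the fingers, the arm and tumbler above 0.5 N or contact force between any of the fingers, the arm and slip_jar above 0.5 N).
It fails at once if an upright pot, the tumbler or the jar moved by more than 10 mm (distance of any of wide_upright, narrow_upright, tumbler, slip_jar from where it was at the start of the episode above 0.01 m).
It also fails if it takes over 48 s, if anything falls off the work surface, if the arm or the gripper's body presses on something with over 40 N, if the wrist force passes 120 N, or if a joint passes its speed limit or range.

### The arm

A 6-joint arm with a two-finger parallel gripper is mounted at the origin on the work surface. World frame = base frame: x ahead of the robot, y to its left, z up, the work surface at z = 0. Lengths are in mm, angles in rad, forces in N, time in s.
With the tool pointing down it reaches from about 275 to 1000 mm from the base axis. Payload 8.4 kg.
Tool frame: the origin (TCP) lies midway between the tips of the shut fingers; the grasp point (between the pads) lies r.grasp_offset behind it (r.grasp_offset is the distance from the TCP to the grasp point, in mm); z points along the fingers, y is the direction in which the jaws open and shut (so a half turn about z gives the same grasp; the last joint's range is limited). The gripper opens to 85 mm and grips with 20 to 120 N. Pads are 22 mm wide; open, the fingers measure 114 mm over their backs; the gripper's body (76 mm by 85 mm) begins 54 mm behind the grasp point. The pads swing forward as they close: fully open they stand 13 mm farther back than shut.
Start: joints at [1.199, 0.353, 1.633, -0, 1.155, -0.002], TCP at [225.892, 582.753, 200.981] pointing down, gripper open.
Joint ranges: [-2.63, 2.63], [-0.92, 2.1], [0.06, 2.66], [-1.3, 4.44], [0, 2.69], [-3.02, 3.02]. Speed limits (rad/s): [2.22, 2.22, 2.79, 3.14, 3.14, 3.14].

### API

Orientations are given as [roll, pitch, yaw] about the fixed x, y, z axes, in that order (R = Rz(yaw) Ry(pitch) Rx(roll)).
In Python, from rig import r gives the robot as it stands.
- The arm moves only by the tool jog_arm, never from a script. Its argument "series" is a list that holds one entry, the list of rows, each a list of 7 numbers: the shift along the tool's x, y, z in cm, then the turn, a rotation vector about the tool's x, y, z in degrees, then the finger opening in cm, from 0 to 8.54. A call has 1 to 5 rows; each row is the pose to reach, as a shift and turn from the pose commanded when the call began, along the tool's axes at that moment; what a row does not reach only later rows make up. A row lasts 1/8 s, in which the tool goes at most 62.5 mm and 10.7 degrees, less where a joint would pass 70% of its speed; a pose out of reach is approached as far as the arm can. A call with a gripper value outside its range is refused whole. The fingers move at their own pace and stop on an object; "newtons" is the grip in N (left out, the last holds). Time passes only in rows, so rows that repeat a pose let the fingers close. It gives the time, the measured TCP pose, the force and the opening at its end, in the units of the state.
- r.sense(): the state, without advancing time (a new reading comes with each control period).
- r.grab_frame(name): name is "scene" or "top"; returns the picture (400x640x3 uint8, red, green, blue); there is no depth.
- r.calibration(name): a dict with "mtx" (3x3 intrinsics, pixels), "origin" and "attitude" of the camera in the world. Camera axes: x right, y down, z forward; pixel columns grow to the right and rows downward; lengths in mm; the calibration is good to about 2 mm. A picture is of the moment at which its call begins. calibration takes no time and is no camera call.
- r.sign_off(): hands the job in, once; it reports no verdict.
The state is a dict: "clock": time; "qpos": joint angles; "qvel": joint speeds; "joint_efforts": joint torques, N m; "eef_pos": TCP position; "tcp_rot": TCP orientation; "contact_force": force on the tool from outside, world axes, zero at the start; "wrist_torque": the same for the moment, N m; "opening": opening from 0.0 (shut) to 1.0 (fully open).
Only numpy, scipy, OpenCV 4.12 (cv2) and the standard library are available. Lean on these libraries where they do the work, as an engineer would, in place of code of your own. Each camera call takes 0.05 s, during which the arm holds its last target.

## Working session

There is one attempt and no reset: what is moved stays moved. The work goes in short steps, Python scripts to look and compute and a tool call to move; the robot and the scene stay as the last step left them, time stands still between calls to the robot, and variables do not carry over. Pictures are saved under pics/ and viewed, and the job is handed in when it is done.

Besides the shell and the picture viewer there is one more tool, called after "Call:" as name(argument=value, ...), one argument or row to a line, values as JSON. jog_arm: Moves the arm, as the interface text tells. Its arguments: {"type":"object","properties":{"series":{"type":"array","items":{"type":"array","items":{"type":"array","items":{"type":"number"}}}},"newtons":{"type":"number"}},"required":["series"]}

```bash
ls; mkdir -p pics; python3 - <<'E'
from rig import r
import cv2
s=r.sense(); print(s); print(r.grasp_offset)
for n in("scene","top"):
    im=r.grab_frame(n); cv2.imwrite(f"pics/{n}0.png",im[:,:,::-1]); print(n,r.calibration(n))
E
```

```text
pics
{'clock': 0.0, 'qpos': array([ 1.19859368e+00,  3.53708673e-01,  1.63411738e+00, -2.15328643e-05,
        1.15521474e+00, -2.38644657e-03]), 'qvel': array([ 0.00094447, -0.00190671, -0.00024972, -0.0008392 , -0.00027157,
       -0.00052014]), 'joint_efforts': array([ 1.92904699e-03, -6.05241823e+01, -3.42075169e+01,  8.11883228e-05,
        9.51086171e-03,  2.27425426e-05]), 'eef_pos': array([225.71275509, 582.26307887, 200.23108871]), 'tcp_rot': array([-3.14014448e+00,  1.62314653e-05,  2.77178517e+00]), 'contact_force': array([ 0.63357079, -0.35761792, -0.04785323]), 'wrist_torque': array([ 0.00922671, -0.03155637, -0.02780793]), 'opening': 0.9978978651087231}
18.700000000000003
scene {'mtx': array([[502.7209234 ,   0.        , 316.77994144],
       [  0.        , 502.7209234 , 197.785989  ],
       [  0.        ,   0.        ,   1.        ]]), 'origin': array([912.08608495, 731.50265128, 819.67054989]), 'attitude': array([-2.35315023, -0.02016373,  2.65151813])}
top {'mtx': array([[381.56379119,   0.        , 320.75423698],
       [  0.        , 381.56379119, 195.11578499],
       [  0.        ,   0.        ,   1.        ]]), 'origin': array([398.84436985,  75.60590754, 796.33118327]), 'attitude': array([-2.95719076,  0.00343381, -1.60070213])}
```

View pics/scene0.png

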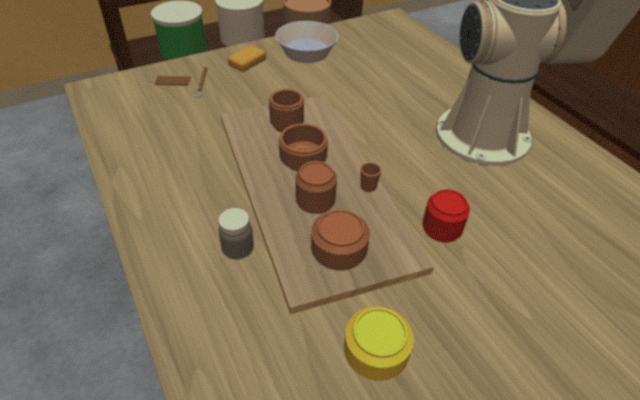

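View pics/top0.png

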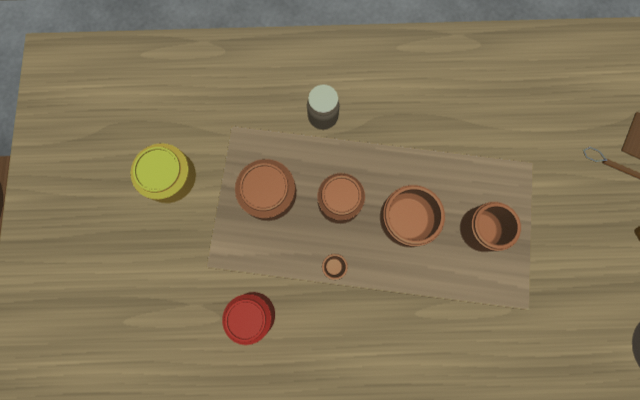

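The top view shows these candidates:
- Brown wide upturned pot at (265,188), with an intact closed base and foot ring.
- Brown narrow upturned pot at (341,197), also closed.
- Open wide pot at (413,215) and open narrow pot at (495,226).
- Yellow look-alike at (160,171) and red look-alike at (247,319), both off the board.

The two brown closed ones fit the description. I'll confirm with a crop and measure.

```bash
cat > h.py <<'E'
import numpy as np, cv2
from scipy.spatial.transform import Rotation as Ro
from rig import r
def cam(n):
    c=r.calibration(n); return c["mtx"],c["origin"],Ro.from_euler('xyz',c["attitude"]).as_matrix()
def back(n,uv,z):
    K,o,R=cam(n); d=R@np.linalg.solve(K,[uv[0],uv[1],1]); return o+d*(z-o[2])/d[2]
def proj(n,P):
    K,o,R=cam(n); q=(np.atleast_2d(P)-o)@R; q=q@K.T; return q[:,:2]/q[:,2:]
def ring(n,c,rad,z):
    t=np.linspace(0,2*np.pi,72,endpoint=False)
    return proj(n,np.c_[c[0]+rad*np.cos(t),c[1]+rad*np.sin(t),0*t+z])
E
python3 - <<'E'
from h import *
from scipy.optimize import minimize
im={n:cv2.imread(f"pics/{n}0.png") for n in("scene","top")}
g={}
for n in im:
    gr=cv2.GaussianBlur(im[n],(0,0),0.8).astype(np.float32)
    g[n]=gr.sum(2)
g0={}
for name,uv,D,ro,z in(("wide",(265,187),81,46,95),("narrow",(341,196),63,37,110)):
    p=back("top",uv,z); print(name,"guess",p[:2])
    for n in("top","scene"):
        G=cv2.magnitude(cv2.Sobel(g[n],5,1,0),cv2.Sobel(g[n],5,0,1))
        def f(c):
            s=0
            for rad,zz in((ro,z),(D/2,z)):
                q=ring(n,c,rad,zz).astype(np.float32)
                s+=cv2.remap(G,q[None,:,0],q[None,:,1],1).mean()
            return -s
        best=min(((f(p[:2]+[a,b]),a,b) for a in np.arange(-12,12.1,1) for b in np.arange(-12,12.1,1)))
        c=p[:2]+best[1:]
        print(n,best,c.round(1),proj(n,[*c,z]).round(1))
        S=6 if n=="top" else 6
        u0=proj(n,[*c,z])[0].astype(int)-45
        cr=cv2.resize(im[n][u0[1]:u0[1]+90,u0[0]:u0[0]+90],None,fx=4,fy=4,interpolation=2)
        cr0=cr.copy()
        for rad,zz in((ro,z),(D/2,z)):
            q=((ring(n,c,rad,zz)-u0+.5)*4).astype(np.int32); cv2.polylines(cr,[q],True,(0,255,0),1)
        g0[name,n]=np.vstack([cr]) 
out=np.vstack([np.hstack([g0[a,"top"],g0[a,"scene"]]) for a in("wide","narrow")])
out=cv2.resize(out,(600,600)); cv2.imwrite("pics/fit0.png",out)
E
```

```text
wide guess [548.36847698 178.30536255]
top (np.float32(-244.4176), np.float64(-12.0), np.float64(-12.0)) [536.4 166.3] [[271.4 193.1]]
scene (np.float32(-264.10077), np.float64(6.0), np.float64(10.0)) [554.4 188.3] [[340.2 227.9]]
narrow guess [524.09865826  37.17785815]Traceback (most recent call last):
  File "<stdin>", line 19, in <module>
  File "<stdin>", line 19, in <genexpr>
  File "<stdin>", line 16, in f
  File "h.py", line 12, in ring
    return proj(n,np.c_[c[0]+rad*np.cos(t),c[1]+rad*np.sin(t),0*t+z])
  File "h.py", line 9, in proj
    K,o,R=cam(n); q=(np.atleast_2d(P)-o)@R; q=q@K.T; return q[:,:2]/q[:,2:]
          ~~~^^^
  File "h.py", line 5, in cam
    c=r.calibration(n); return c["mtx"],c["origin"],Ro.from_euler('xyz',c["attitude"]).as_matrix()
ValueError: time passes only in moves, steps and waits
```

```bash
sed -i 's/^def cam/import functools\n@functools.lru_cache(None)\ndef cam/' h.py
python3 - <<'E'
import cv2,numpy as np
t=cv2.imread("pics/top0.png");s=cv2.imread("pics/scene0.png")
a=cv2.resize(t[150:230,225:385],None,fx=5,fy=5,interpolation=2)[:, :800]
b=cv2.resize(s[150:275,280:410],(0,0),fx=4,fy=4,interpolation=2)
cv2.imwrite("pics/c_top.png",a);cv2.imwrite("pics/c_sc.png",b)
E
```

```text
(no output)
```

View pics/c_top.png

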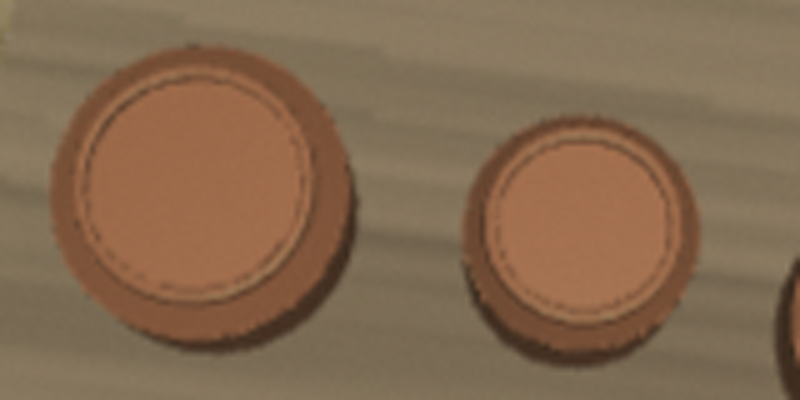

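View pics/c_sc.png

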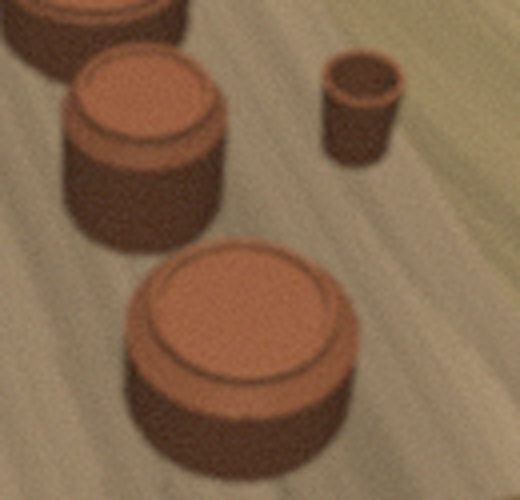

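The crops show closed brown bases inside foot rings. In the top view the wide ring centre is at about (263.7,187) and the narrow one at about (341.3,195.8). The inner diameters, 44 px and 35 px, match 81 mm and 63 mm. Next I'll refine with both cameras.

```bash
python3 - <<'E'
from h import *
im={n:cv2.imread(f"pics/{n}0.png") for n in("scene","top")}
g={n:cv2.GaussianBlur(im[n],(0,0),0.7).astype(np.float32).sum(2) for n in im}
rows=[]
for name,uv,D,z in(("wide",(263.7,187),81,95),("narrow",(341.3,195.8),63,110)):
    p=back("top",uv,z); print(name,"guess",p[:2].round(1), "scene proj",proj("scene",p).round(1))
    row=[]
    for n in("top","scene"):
        def f(c):
            q=ring(n,c,D/2-.5,z-1).astype(np.float32)   # dark groove
            i=ring(n,c,D/2-5,z-3).astype(np.float32)
            return (cv2.remap(g[n],q[None,:,0],q[None,:,1],1)-cv2.remap(g[n],i[None,:,0],i[None,:,1],1)).mean()
        best=min(((f(p[:2]+[a,b]),a,b) for a in np.arange(-8,8.1,.5) for b in np.arange(-8,8.1,.5)))
        c=p[:2]+best[1:]
        print(n,best[0],c.round(1),proj(n,[*c,z]).round(1))
        u0=proj(n,[*c,z])[0].astype(int)-37
        cr=cv2.resize(im[n][u0[1]:u0[1]+75,u0[0]:u0[0]+75],None,fx=4,fy=4,interpolation=2)
        for rad in(D/2,D/2+5.5):
            q=((ring(n,c,rad,z)-u0+.5)*4).astype(np.int32); cv2.polylines(cr,[q],True,(0,255,0),1)
        row.append(cr)
    rows.append(np.hstack(row))
cv2.imwrite("pics/fit1.png",np.vstack(rows))
E
```

```text
wide guess [548.4 180.7] scene proj [[340.9 224.3]]
top -30.77451 [550.4 181.7] [[263.2 186. ]]
scene -25.557156 [553.9 188.7] [[340.5 228. ]]
narrow guess [524.5  36.6] scene proj [[317.1 170.7]]
top -36.950737 [527.5  36.6] [[341.2 194.2]]
scene -31.01937 [532.   28.6] [[312.2 169.5]]
```

View pics/fit1.png

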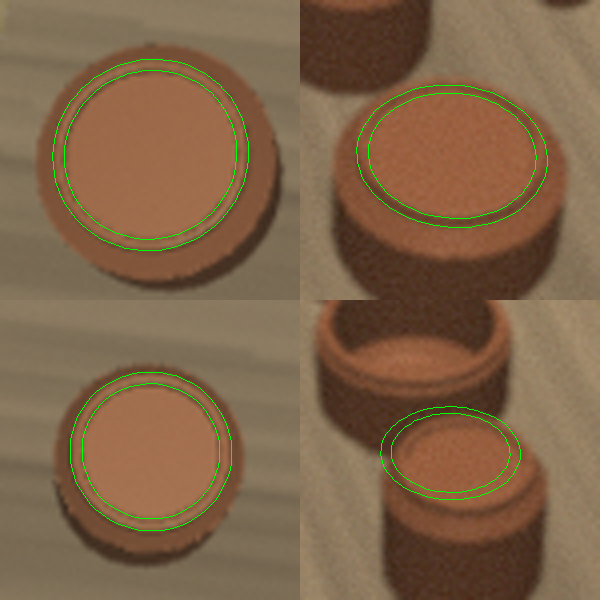

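```bash
cat > to.py <<'E'
import sys
from h import *
s=r.sense(); t=np.array([float(a) for a in sys.argv[1:4]])
R=Ro.from_euler('xyz',s["tcp_rot"])
print(s["clock"],s["eef_pos"].round(1),s["contact_force"].round(2),round(s["opening"],3),"tool cm",(R.inv().apply(t-s["eef_pos"])/10).round(2))
E
python3 to.py 550 182 200; python3 - <<'E'
from h import *
# two-view triangulation, hand-read centres (pixel) of ring ellipses
from scipy.optimize import least_squares
for nm,a,b in(("wide",(263.4,186.6),(340.3,226.5)),("narrow",(341.2,195.4),(316.3,173))):
    q=least_squares(lambda P:np.r_[proj("top",P)[0]-a,proj("scene",P)[0]-b],[540,100,100]);print(nm,q.x.round(1),q.fun.round(1))
E
```

```text
0.1 [225.7 582.3 200.3] [-0.13  0.39  0.09] 1.001 tool cm [-44.71 -25.61   0.07]
wide [550.2 181.9  90.6] [ 0. -0.  0.  0.]
narrow [526.2  36.5 104.1] [-0.  0. -0. -0.]
```

Two-view triangulation agrees on wide (550,182) and narrow (526,36.5). Its heights are 4–6 mm below the nominal 95 and 110, so I'll find the height by touch. The pot spacing comes out at about 147 mm, as expected. Now I'll move above the wide pot with the fingers closing.

Call:
jog_arm(
  series=[
    [[-5, -2.9, 0, 0, 0, 0, 0], [-10, -5.7, 0, 0, 0, 0, 0], [-15, -8.6, 0, 0, 0, 0, 0], [-20, -11.5, 0, 0, 0, 0, 0], [-25, -14.3, 0, 0, 0, 0, 0]],
  ],
  newtons=20,
)

```text
clock: 0.72
eef_pos: [408.1, 357.4, 200.8]
tcp_rot: [-3.141, -0.0, 2.772]
contact_force: [0.8, 0.4, -0.1]
opening: -0.002
```

```bash
python3 to.py 550 182 160
```

```text
0.725 [408.1 357.4 200.8] [ 0.84  0.38 -0.13] -0.002 tool cm [-19.57 -11.23   4.08]
```

Call:
jog_arm(
  series=[
    [[-5, -2.8, 0, 0, 0, 0, 0], [-10, -5.7, 1, 0, 0, 0, 0], [-15, -8.5, 2, 0, 0, 0, 0], [-19.6, -11.2, 4, 0, 0, 0, 0], [-19.6, -11.2, 4, 0, 0, 0, 0]],
  ],
)

```text
clock: 1.35
eef_pos: [550.2, 180.6, 159.1]
tcp_rot: [-3.139, -0.002, 2.768]
contact_force: [-0.7, -0.5, 0.6]
opening: -0.003
```

```bash
python3 to.py 550 182 120; python3 - <<'E'
from h import *
print(r.sense()["eef_pos"].round(1))
for n in("top","scene"):
    im=r.grab_frame(n)[:,:,::-1].copy(); cv2.imwrite(f"pics/{n}1.png",im)
    p=r.sense()["eef_pos"]; print(n,proj(n,p).round(1),proj(n,[550,182,95]).round(1))
im=cv2.imread("pics/scene1.png"); c=cv2.resize(im[130:280,265:425],None,fx=4,fy=4); cv2.imwrite("pics/s1c.png",c)
E
```

```text
1.35 [550.2 180.6 159.1] [-0.72 -0.52  0.56] -0.003 tool cm [0.07 0.13 3.91]
[550.2 180.6 159.1]
top [[257.2 178.6]] [[263.  186.2]]
scene [[343.2 201.6]] [[340.6 225. ]]
```

View pics/s1c.png

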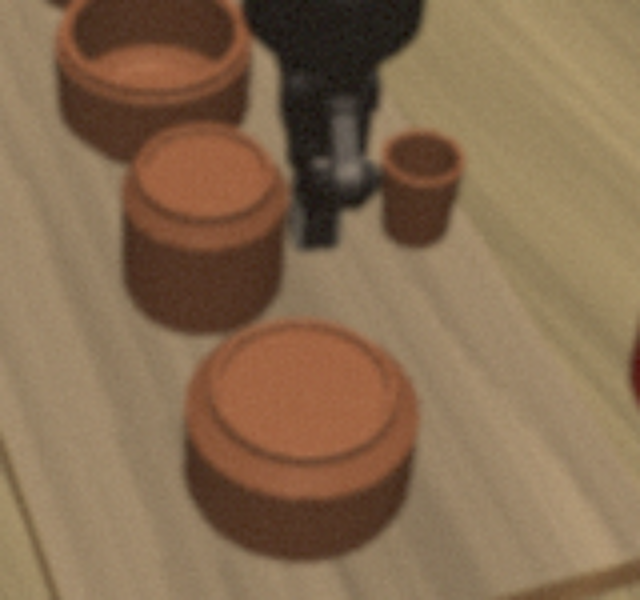

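View pics/top1.png

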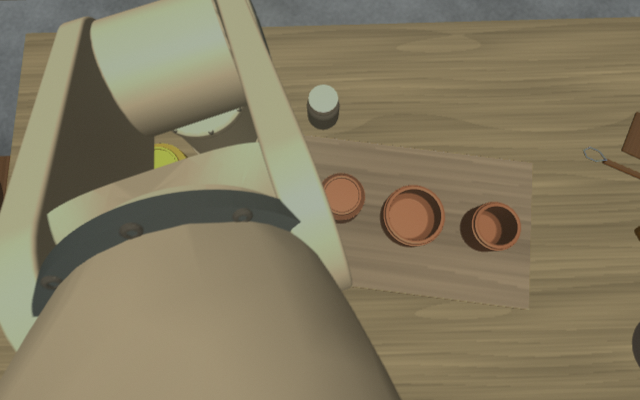

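The tip shows at about (344,191), but the projected TCP is (343,202). That mismatch needs explaining before I touch anything.

```bash
python3 - <<'E'
from h import *
s=r.sense(); p=s["eef_pos"]; print(s["clock"],p.round(1),s["qvel"].round(3))
im=r.grab_frame("scene")[:,:,::-1].copy(); cv2.imwrite("pics/scene2.png",im)
for k in (0,18.7,72.7,150): print(k,proj("scene",p+[0,0,k]).round(1))
print(proj("scene",[[0,0,0],[0,0,95]]).round(1))
c=cv2.resize(im[60:240,260:460],None,fx=3.3,fy=3.3,interpolation=2)
c=cv2.convertScaleAbs(c,alpha=2,beta=20);cv2.imwrite("pics/s2c.png",c)
E
```

```text
1.45 [549.3 183.3 160.4] [ 0.032 -0.015 -0.001  0.003  0.     0.002]
0 [[343.2 201.6]]
18.7 [[343.7 194.4]]
72.7 [[345.5 172.3]]
150 [[348.4 137.2]]
[[482.5 134.4]
 [491.9 104.6]]
```

View pics/scene2.png

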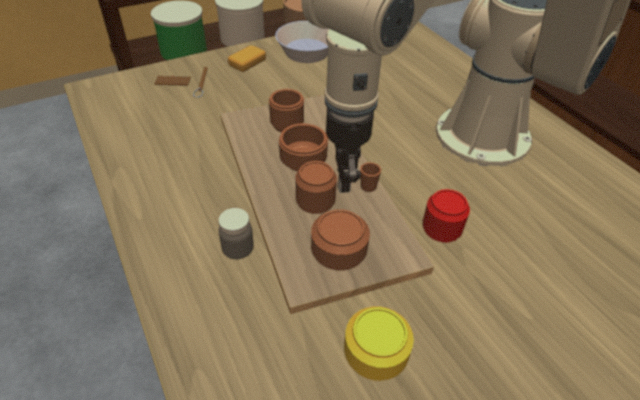

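View pics/s2c.png

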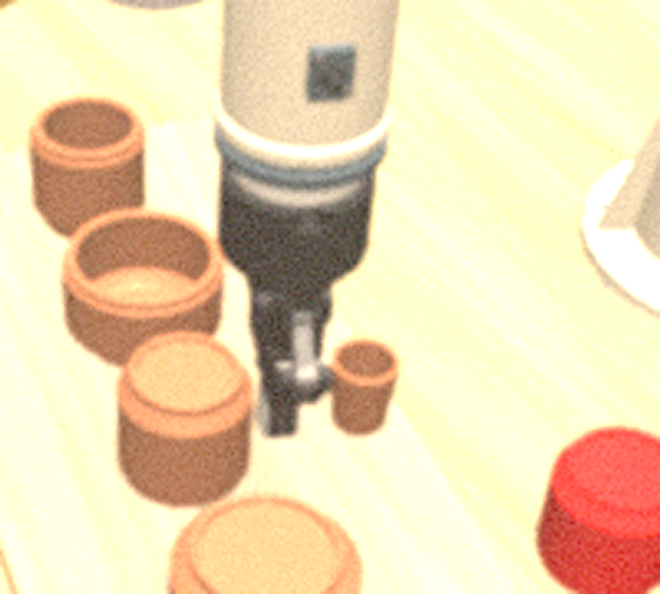

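Tip looks about 10 px high. That could mean it is 25 mm higher than reported or 25 mm off sideways. The top camera can only see the tip from the side, so I'll move to the right at a safe height and triangulate there.

```bash
python3 to.py 500 -400 200
```

```text
1.5 [549.1 184.1 160.9] [-0.28  0.68  0.54] 0.0 tool cm [-16.54 -56.23  -3.92]
```

Call:
jog_arm(
  series=[
    [[0, 0, -4, 0, 0, 0, 0], [-1.6, -5.6, -4, 0, 0, 0, 0], [-3.2, -11.2, -4, 0, 0, 0, 0], [-4.8, -16.8, -4, 0, 0, 0, 0], [-6.4, -22.4, -4, 0, 0, 0, 0]],
  ],
)

```text
clock: 2.12
eef_pos: [528.0, -48.3, 201.8]
tcp_rot: [3.141, 0.001, 2.774]
contact_force: [1.2, -0.2, -0.1]
opening: -0.001
```

Call:
jog_arm(
  series=[
    [[-1.6, -5.6, 0, 0, 0, 0, 0], [-3.2, -11.2, 0, 0, 0, 0, 0], [-4.8, -16.8, 0, 0, 0, 0, 0], [-6.4, -22.4, 0, 0, 0, 0, 0], [-8, -28, 0, 0, 0, 0, 0]],
  ],
)

```text
clock: 2.75
eef_pos: [502.2, -338.6, 201.8]
tcp_rot: [3.141, 0.001, 2.774]
contact_force: [1.4, 0.0, -0.9]
opening: -0.0
```

```bash
python3 to.py 500 -400 170; python3 - <<'E'
from h import *
im=r.grab_frame("top")[:,:,::-1].copy(); cv2.imwrite("pics/top3.png",im); p=r.sense()["eef_pos"];print(p,proj("top",p))
im=r.grab_frame("scene")[:,:,::-1].copy(); cv2.imwrite("pics/scene3.png",im); p=r.sense()["eef_pos"];print(p,proj("scene",p))
E
```

```text
2.75 [ 502.2 -338.6  201.8] [ 1.42  0.03 -0.89] -0.0 tool cm [-2.   -5.81  3.18]
[ 501.61508911 -345.16264912  201.91446907] [[585.7631758  192.19531261]]
[ 501.85787001 -341.91717873  201.65520611] [[253.75330466  49.03190992]]
```

View pics/top3.png

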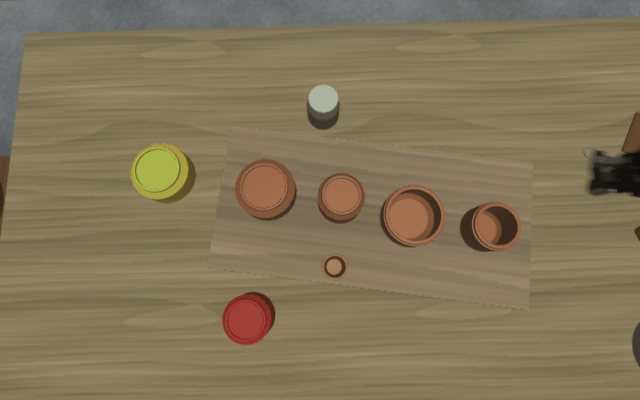

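View pics/scene3.png

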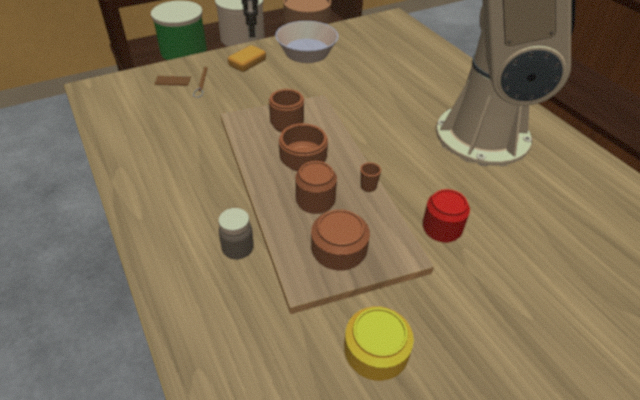

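```bash
python3 - <<'E'
from h import *
a=cv2.imread("pics/top3.png")[135:215,565:640];b=cv2.imread("pics/scene3.png")[0:75,215:295]
a=cv2.convertScaleAbs(cv2.resize(a,(375,400),interpolation=2),alpha=2.2,beta=20);b=cv2.convertScaleAbs(cv2.resize(b,(400,375),interpolation=2),alpha=2.2,beta=20)
a=cv2.copyMakeBorder(a,0,0,0,0,0);b=cv2.copyMakeBorder(b,0,25,0,0,0)
cv2.imwrite("pics/t3.png",np.hstack([a,b]))
E
```

```text
(no output)
```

View pics/t3.png

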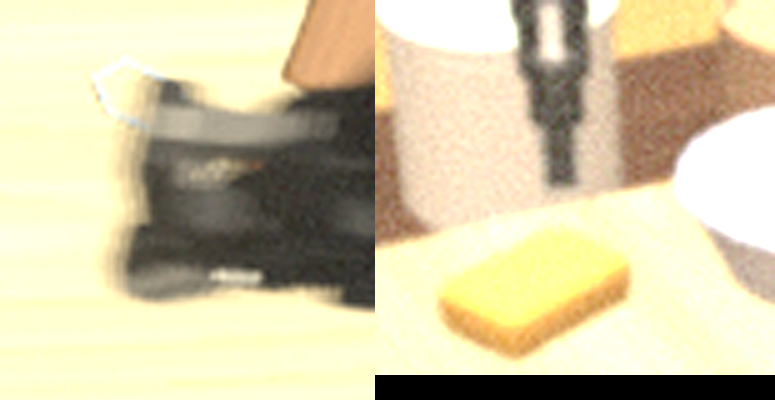

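Call:
jog_arm(
  series=[
    [[0, 3, 3, 0, 0, 0, 0], [0, 3, 3, 0, 0, 0, 0], [0, 3, 3, 0, 0, 0, 0]],
  ],
)

```text
clock: 3.22
eef_pos: [513.2, -309.2, 171.7]
tcp_rot: [-3.141, 0.001, 2.774]
contact_force: [0.4, 0.4, 1.0]
opening: 0.003
```

```bash
python3 to.py 500 -400 170; python3 - <<'E'
from h import *
a=r.grab_frame("top")[:,:,::-1].copy(); cv2.imwrite("pics/top4.png",a); s=r.sense();p=s["eef_pos"];print(p,proj("top",p),s["tcp_rot"],s["qpos"].round(3))
b=r.grab_frame("scene")[:,:,::-1].copy(); cv2.imwrite("pics/scene4.png",b); p=r.sense()["eef_pos"];print(p,proj("scene",p))
a=a[135:215,560:640];b=b[10:90,210:290]
f=lambda a:cv2.convertScaleAbs(cv2.resize(a,(400,400),interpolation=2),alpha=2.2,beta=20)
cv2.imwrite("pics/t4.png",np.hstack([f(a),f(b)]))
E
```

```text
3.225 [ 513.2 -309.2  171.7] [0.36 0.41 1.02] 0.003 tool cm [-2.03 -8.95  0.18]
[ 513.31592419 -309.74211316  172.00109461] [[551.23368173 189.36883735]] [-3.14121546e+00  1.34026638e-03  2.77344139e+00] [-0.545  0.342  1.719 -0.     1.079 -1.748]
[ 513.28806689 -310.09226283  172.11070025] [[255.35241857  66.7850768 ]]
```

View pics/t4.png

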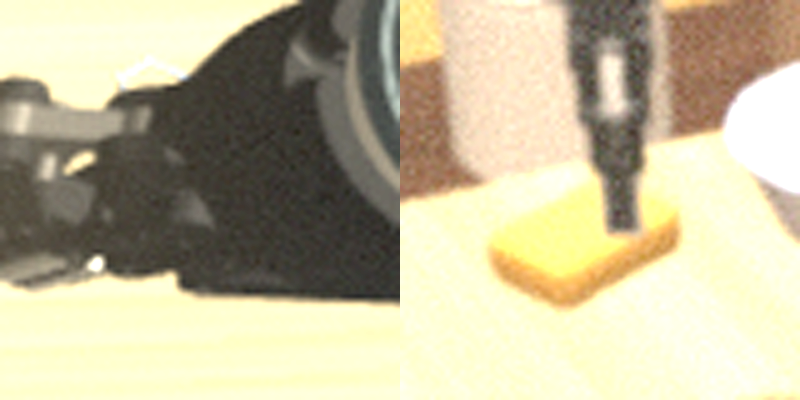

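```bash
python3 - <<'E'
from h import *
a=cv2.imread("pics/top4.png")[135:235,500:640]
cv2.imwrite("pics/t4b.png",cv2.convertScaleAbs(cv2.resize(a,None,fx=5,fy=5,interpolation=2),alpha=2.2,beta=20))
E
```

```text
(no output)
```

View pics/t4b.png

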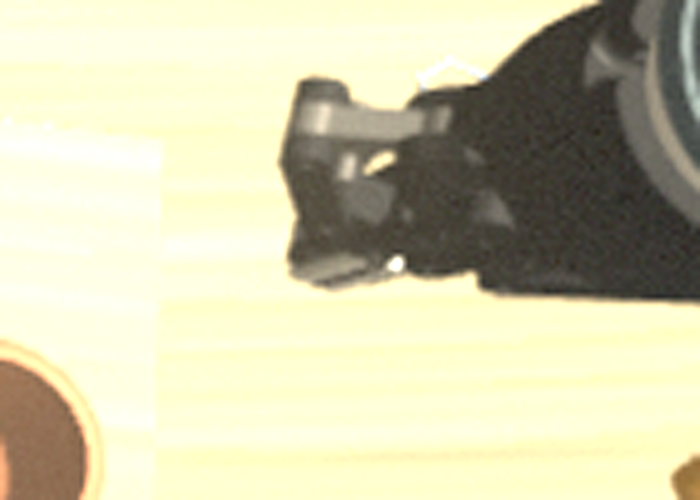

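```bash
python3 - <<'E'
from h import *
s=r.sense();p=s["eef_pos"];R=Ro.from_euler('xyz',s["tcp_rot"]).as_matrix()
outs=[]
for n,(y0,x0) in(("top",(135,520)),("scene",(0,200))):
    im=cv2.imread(f"pics/{n}4.png")[y0:y0+100,x0:x0+100]
    im=cv2.convertScaleAbs(cv2.resize(im,None,fx=4,fy=4,interpolation=2),alpha=2.2,beta=20)
    def L(pts,col):
        q=((proj(n,p+np.array(pts)@R.T)-[x0,y0]+.5)*4).astype(np.int32); cv2.polylines(im,[q],False,col,1)
    L([[0,0,0],[0,0,-200]],(0,0,255))
    L([[0,40,-73],[0,-40,-73]],(255,0,0))
    L([[40,0,-73],[-40,0,-73]],(0,180,0))
    L([[11,14.5,0],[11,-14.5,0],[-11,-14.5,0],[-11,14.5,0],[11,14.5,0]],(255,0,255))
    outs.append(im)
cv2.imwrite("pics/ov4.png",np.hstack(outs))
E
```

```text
(no output)
```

View pics/ov4.png

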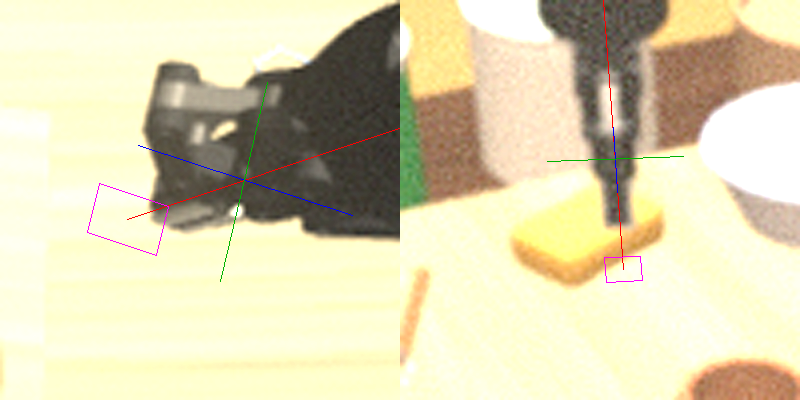

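Both views suggest the drawn tip sits about 27 mm further up the tool axis than the reported TCP. To rule out a sideways offset, I'll spin the tool 90° about its axis and see whether the tip stays on that axis.

Call:
jog_arm(
  series=[
    [[0, 0, 0, 0, 0, 10, 0], [0, 0, 0, 0, 0, 20, 0], [0, 0, 0, 0, 0, 30, 0], [0, 0, 0, 0, 0, 40, 0], [0, 0, 0, 0, 0, 50, 0]],
  ],
)

```text
clock: 3.95
eef_pos: [512.9, -310.6, 172.0]
tcp_rot: [3.141, 0.001, 1.893]
contact_force: [-0.4, 0.4, 0.0]
opening: 0.002
```

Call:
jog_arm(
  series=[
    [[0, 0, 0, 0, 0, 10, 0], [0, 0, 0, 0, 0, 20, 0], [0, 0, 0, 0, 0, 30, 0], [0, 0, 0, 0, 0, 40, 0], [0, 0, 0, 0, 0, 40, 0]],
  ],
)

```text
clock: 4.58
eef_pos: [512.8, -310.6, 171.8]
tcp_rot: [3.14, 0.0, 1.202]
contact_force: [0.1, 0.1, -0.1]
opening: -0.003
```

```bash
cat > ov.py <<'E'
from h import *
import sys
k=sys.argv[1]
s=r.sense();p=s["eef_pos"];R=Ro.from_euler('xyz',s["tcp_rot"]).as_matrix()
print(s["clock"],p.round(1),s["tcp_rot"].round(3),s["opening"])
outs=[]
for n in("top","scene"):
    full=r.grab_frame(n)[:,:,::-1].copy(); cv2.imwrite(f"pics/{n}{k}.png",full)
    u=proj(n,p)[0]; x0=int(np.clip(u[0]-50,0,540)); y0=int(np.clip(u[1]-65,0,300))
    im=full[y0:y0+100,x0:x0+100]
    im=cv2.convertScaleAbs(cv2.resize(im,None,fx=4,fy=4,interpolation=2),alpha=2,beta=20)
    raw=im.copy()
    def L(pts,col):
        q=((proj(n,p+np.array(pts)@R.T)-[x0,y0]+.5)*4).astype(np.int32); cv2.polylines(im,[q],False,col,1)
    L([[0,0,0],[0,0,-200]],(0,0,255))
    L([[0,40,-73],[0,-40,-73]],(255,0,0))
    L([[40,0,-73],[-40,0,-73]],(0,180,0))
    L([[11,14.5,0],[11,-14.5,0],[-11,-14.5,0],[-11,14.5,0],[11,14.5,0]],(255,0,255))
    outs.append(im)
cv2.imwrite(f"pics/ov{k}.png",np.hstack(outs))
E
python3 ov.py 5
```

```text
4.575 [ 512.8 -310.6  171.8] [3.14  0.    1.202] -0.0028407803364584637
```

View pics/ov5.png

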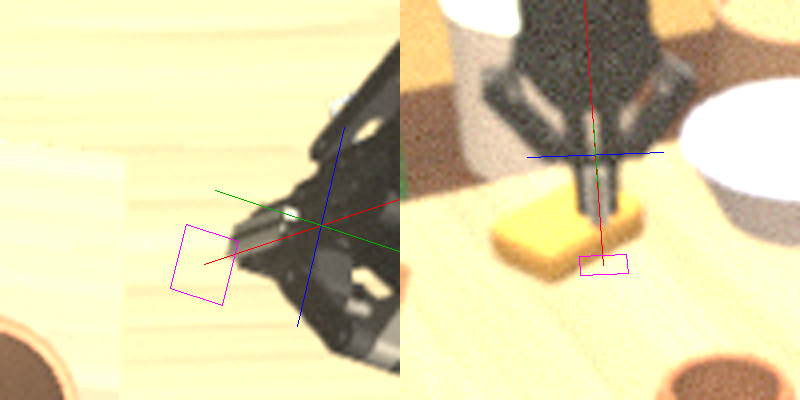

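```bash
python3 - <<'E'
from h import *
s=r.sense();p=s["eef_pos"]
for n in("top","scene"):
    u=proj(n,p)[0]; x0=int(np.clip(u[0]-50,0,540)); y0=int(np.clip(u[1]-65,0,300))
    for k in(0,15,20,25,30,35): print(n,k,((proj(n,p+[0,0,k])[0]-[x0,y0]+.5)*4).round(0))
E
```

```text
top 0 [204. 265.]
top 15 [226. 258.]
top 20 [233. 255.]
top 25 [241. 253.]
top 30 [249. 250.]
top 35 [257. 248.]
scene 0 [204. 266.]
scene 15 [203. 244.]
scene 20 [202. 236.]
scene 25 [201. 229.]
scene 30 [201. 221.]
scene 35 [200. 214.]
```

In the spun view the closed fingertips sit on the tool axis in both cameras, to about 2 mm laterally. They are about 25–28 mm short of the reported TCP along it. So xy can be trusted and z has to be found by force. I'm going back above the wide pot.

```bash
python3 to.py 550 182 172
```

```text
4.675 [ 512.7 -310.4  171.5] [ 0.43  0.87 -0.2 ] 0.002 tool cm [ 47.32 -14.13  -0.07]
```

Call:
jog_arm(
  series=[
    [[5, -1.5, 0, 0, 0, 0, 0], [10, -3, 0, 0, 0, 0, 0], [15, -4.5, 0, 0, 0, 0, 0], [20.6, -6.1, 0, 0, 0, 0, 0], [26, -7.8, 0, 0, 0, 0, 0]],
  ],
)

```text
clock: 5.3
eef_pos: [534.0, -37.9, 171.4]
tcp_rot: [3.141, -0.0, 1.204]
contact_force: [0.0, -0.3, 1.0]
opening: -0.0
```

Call:
jog_arm(
  series=[
    [[5, -1.5, 0, 0, 0, 0, 0], [10, -3, 0, 0, 0, 0, 0], [15, -4.5, 0, 0, 0, 0, 0], [19, -5.6, 0, 0, 0, 0, 0], [21.3, -6.3, 0, 0, 0, 0, 0]],
  ],
)

```text
clock: 5.92
eef_pos: [552.2, 183.9, 171.2]
tcp_rot: [3.141, -0.001, 1.206]
contact_force: [0.7, 0.2, 0.6]
opening: 0.002
```

Call:
jog_arm(
  series=[
    [[0, 0, 2, 0, 0, 0, 0], [0, 0, 4, 0, 0, 0, 0], [0, 0, 5, 0, 0, 0, 0], [0, 0, 5, 0, 0, 0, 0], [0, 0, 5, 0, 0, 0, 0]],
  ],
)

```text
clock: 6.55
eef_pos: [552.6, 181.8, 121.8]
tcp_rot: [3.141, -0.001, 1.201]
contact_force: [0.7, -0.1, 0.2]
opening: -0.005
```

```bash
python3 to.py 550 182 100;python3 ov.py 6
```

```text
6.55 [552.6 181.8 121.8] [ 0.66 -0.11  0.21] -0.005 tool cm [-0.08 -0.25  2.17]
6.55 [552.6 181.8 121.8] [ 3.141e+00 -1.000e-03  1.201e+00] -0.004678712560560228
```

View pics/ov6.png

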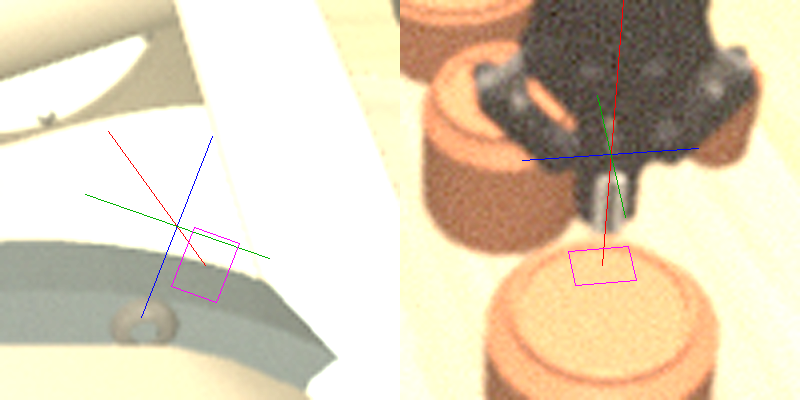

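Call:
jog_arm(
  series=[
    [[0, -0.2, 1, 0, 0, 0, 0], [0, -0.2, 2, 0, 0, 0, 0], [0, -0.2, 2.4, 0, 0, 0, 0], [0, -0.2, 2.4, 0, 0, 0, 0]],
  ],
)

```text
clock: 7.15
eef_pos: [549.8, 182.4, 96.4]
tcp_rot: [-3.141, 0.001, 1.201]
contact_force: [-0.9, -0.2, 0.1]
opening: -0.001
```

Call:
jog_arm(
  series=[
    [[0, 0, 0.1, 0, 0, 0, 0], [0, 0, 0.2, 0, 0, 0, 0], [0, 0, 0.3, 0, 0, 0, 0], [0, 0, 0.3, 0, 0, 0, 0]],
  ],
)

```text
clock: 7.65
eef_pos: [550.1, 182.5, 94.0]
tcp_rot: [3.142, 0.0, 1.201]
contact_force: [-0.5, -0.5, 0.1]
opening: -0.006
```

Call:
jog_arm(
  series=[
    [[0, 0, 0.1, 0, 0, 0, 0], [0, 0, 0.2, 0, 0, 0, 0], [0, 0, 0.2, 0, 0, 0, 0]],
  ],
)

```text
clock: 8.02
eef_pos: [550.1, 182.5, 91.9]
tcp_rot: [-3.141, 0.0, 1.201]
contact_force: [0.9, -0.5, 0.4]
opening: 0.001
```

Call:
jog_arm(
  series=[
    [[0, 0, 0.1, 0, 0, 0, 0], [0, 0, 0.2, 0, 0, 0, 0], [0, 0, 0.2, 0, 0, 0, 0]],
  ],
)

```text
clock: 8.4
eef_pos: [550.1, 182.5, 89.8]
tcp_rot: [-3.141, 0.0, 1.201]
contact_force: [-0.8, 0.1, -0.3]
opening: 0.001
```

```bash
python3 to.py 550 182 92;python3 ov.py 7
```

```text
8.4 [550.1 182.5  89.8] [-0.79  0.14 -0.29] 0.001 tool cm [-0.05  0.01 -0.22]
8.4 [550.1 182.5  89.8] [-3.141  0.     1.201] 0.0005843844285288169
```

View pics/ov7.png

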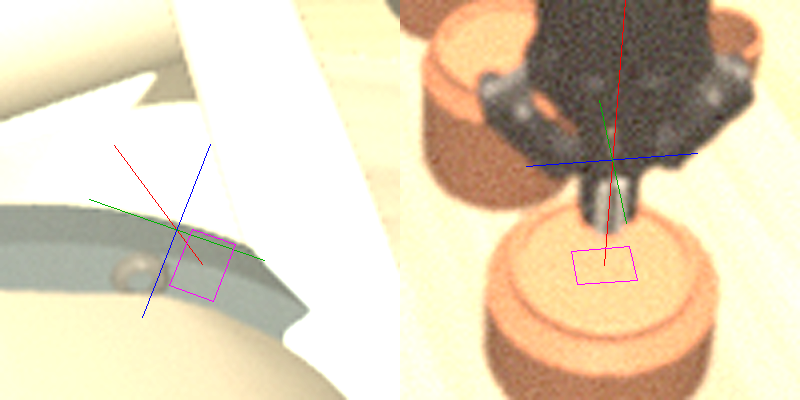

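No force at 2 mm below the nominal disc height, so the offset along the axis is real. The tip still hovers roughly 25 mm above the disc, so I'll keep going down carefully.

Call:
jog_arm(
  series=[
    [[0, 0, 0.3, 0, 0, 0, 0], [0, 0, 0.6, 0, 0, 0, 0], [0, 0, 0.8, 0, 0, 0, 0], [0, 0, 0.8, 0, 0, 0, 0]],
  ],
)

```text
clock: 9.0
eef_pos: [550.0, 182.4, 81.7]
tcp_rot: [-3.141, 0.0, 1.201]
contact_force: [0.6, -0.1, 0.7]
opening: -0.003
```

Call:
jog_arm(
  series=[
    [[0, 0, 0.15, 0, 0, 0, 0], [0, 0, 0.3, 0, 0, 0, 0], [0, 0, 0.3, 0, 0, 0, 0]],
  ],
)

```text
clock: 9.38
eef_pos: [550.1, 182.5, 78.9]
tcp_rot: [-3.141, 0.0, 1.201]
contact_force: [-0.6, -0.2, 0.4]
opening: -0.003
```

```bash
python3 to.py 550 182 92;python3 ov.py 8
```

```text
9.375 [550.1 182.5  78.9] [-0.65 -0.21  0.44] -0.003 tool cm [-0.05  0.01 -1.31]
9.375 [550.1 182.5  78.9] [-3.141  0.     1.201] -0.0032316867497449394
```

View pics/ov8.png

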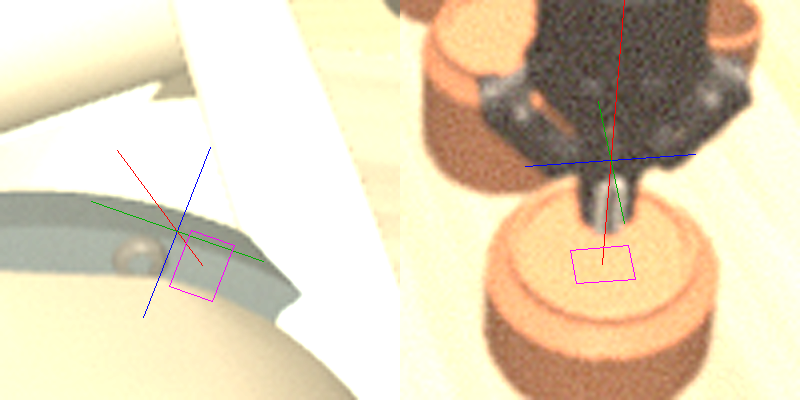

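Call:
jog_arm(
  series=[
    [[0, 0, 0.15, 0, 0, 0, 0], [0, 0, 0.3, 0, 0, 0, 0], [0, 0, 0.3, 0, 0, 0, 0]],
  ],
)

```text
clock: 9.85
eef_pos: [550.1, 182.5, 75.8]
tcp_rot: [-3.141, 0.0, 1.201]
contact_force: [-0.9, -0.3, -0.1]
opening: 0.001
```

Call:
jog_arm(
  series=[
    [[0, 0, 0.1, 0, 0, 0, 0], [0, 0, 0.2, 0, 0, 0, 0], [0, 0, 0.2, 0, 0, 0, 0]],
  ],
)

```text
clock: 10.22
eef_pos: [550.1, 182.5, 73.9]
tcp_rot: [-3.141, 0.0, 1.201]
contact_force: [0.5, -0.1, -0.5]
opening: 0.001
```

Call:
jog_arm(
  series=[
    [[0, 0, 0.1, 0, 0, 0, 0], [0, 0, 0.15, 0, 0, 0, 0], [0, 0, 0.15, 0, 0, 0, 0]],
  ],
)

```text
clock: 10.6
eef_pos: [550.1, 182.5, 72.4]
tcp_rot: [-3.142, 0.0, 1.201]
contact_force: [0.8, 0.0, 0.1]
opening: 0.0
```

Call:
jog_arm(
  series=[
    [[0, 0, 0.1, 0, 0, 0, 0], [0, 0, 0.15, 0, 0, 0, 0], [0, 0, 0.15, 0, 0, 0, 0]],
  ],
)

```text
clock: 10.98
eef_pos: [550.1, 182.5, 70.9]
tcp_rot: [-3.141, 0.0, 1.201]
contact_force: [-1.1, 0.4, -0.1]
opening: -0.001
```

Call:
jog_arm(
  series=[
    [[0, 0, 0.1, 0, 0, 0, 0], [0, 0, 0.1, 0, 0, 0, 0]],
  ],
)

```text
clock: 11.22
eef_pos: [550.1, 182.5, 69.9]
tcp_rot: [-3.141, 0.0, 1.201]
contact_force: [0.8, 0.5, 0.2]
opening: 0.0
```

Call:
jog_arm(
  series=[
    [[0, 0, 0.1, 0, 0, 0, 0], [0, 0, 0.1, 0, 0, 0, 0]],
  ],
)

```text
clock: 11.48
eef_pos: [550.1, 182.5, 68.9]
tcp_rot: [-3.141, 0.0, 1.201]
contact_force: [-0.8, 0.4, -0.2]
opening: -0.003
```

```bash
python3 ov.py 9
```

```text
11.475 [550.1 182.5  68.9] [-3.141  0.     1.201] -0.0030230031181945776
```

View pics/ov9.png

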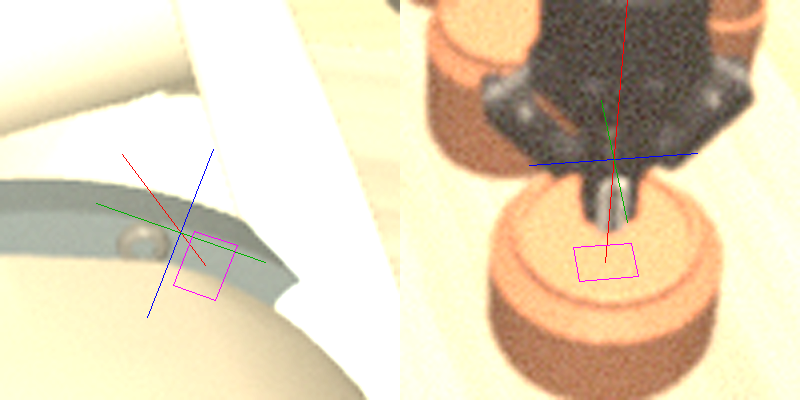

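Call:
jog_arm(
  series=[
    [[0, 0, 0.1, 0, 0, 0, 0], [0, 0, 0.1, 0, 0, 0, 0]],
  ],
)

```text
clock: 11.82
eef_pos: [550.1, 182.5, 67.9]
tcp_rot: [-3.141, 0.0, 1.201]
contact_force: [0.2, 1.3, -0.3]
opening: 0.001
```

Call:
jog_arm(
  series=[
    [[0, 0, 0.1, 0, 0, 0, 0], [0, 0, 0.1, 0, 0, 0, 0]],
  ],
)

```text
clock: 12.08
eef_pos: [550.1, 182.5, 66.9]
tcp_rot: [-3.141, 0.0, 1.201]
contact_force: [-1.1, -1.2, 0.7]
opening: 0.001
```

Call:
jog_arm(
  series=[
    [[0, 0, 0.1, 0, 0, 0, 0], [0, 0, 0.1, 0, 0, 0, 0]],
  ],
)

```text
clock: 12.32
eef_pos: [550.1, 182.5, 65.9]
tcp_rot: [-3.141, 0.0, 1.201]
contact_force: [0.3, 0.2, 0.6]
opening: 0.003
```

Call:
jog_arm(
  series=[
    [[0, 0, 0.1, 0, 0, 0, 0], [0, 0, 0.1, 0, 0, 0, 0]],
  ],
)

```text
clock: 12.58
eef_pos: [550.1, 182.5, 64.9]
tcp_rot: [-3.141, 0.0, 1.201]
contact_force: [-0.1, -0.2, 0.4]
opening: 0.002
```

Call:
jog_arm(
  series=[
    [[0, 0, 0.1, 0, 0, 0, 0], [0, 0, 0.1, 0, 0, 0, 0]],
  ],
)

```text
clock: 12.82
eef_pos: [550.1, 182.5, 63.9]
tcp_rot: [-3.142, 0.0, 1.201]
contact_force: [0.6, -0.5, 0.8]
opening: 0.003
```

```bash
python3 ov.py 10; python3 -c "
import cv2
a=cv2.imread('pics/scene10.png')[165:275,290:400];b=cv2.imread('pics/scene0.png')[165:275,290:400]
import numpy as np
f=lambda a:cv2.convertScaleAbs(cv2.resize(a,(400,400),interpolation=2),alpha=1.6,beta=20)
cv2.imwrite('pics/c10.png',np.hstack([f(a),f(b)]))"
```

```text
12.825 [550.1 182.5  63.9] [-3.142  0.     1.201] 0.002586256772479361
```

View pics/c10.png

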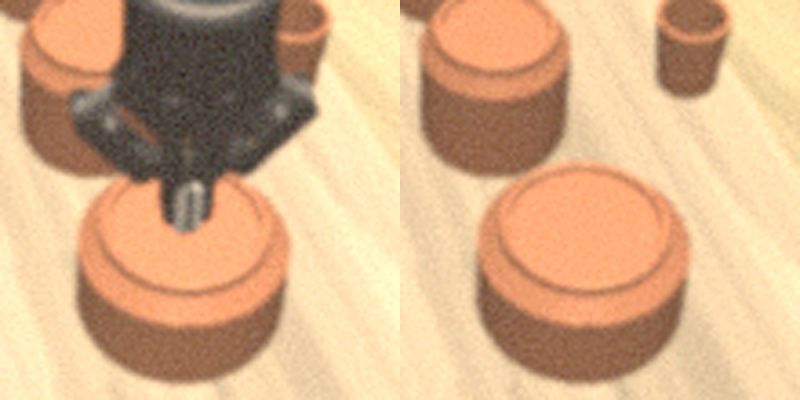

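The tip now shows at (187,232) in the crop and the disc centre at about (184,230). It is centred and contact is close, so I'm switching to single 1 mm steps.

Call:
jog_arm(
  series=[
    [[0, 0, 0.1, 0, 0, 0, 0], [0, 0, 0.1, 0, 0, 0, 0]],
  ],
)

```text
clock: 13.18
eef_pos: [550.1, 182.5, 62.9]
tcp_rot: [-3.142, 0.0, 1.201]
contact_force: [0.5, 0.8, -0.4]
opening: -0.002
```

Call:
jog_arm(
  series=[
    [[0, 0, 0.1, 0, 0, 0, 0], [0, 0, 0.1, 0, 0, 0, 0]],
  ],
)

```text
clock: 13.42
eef_pos: [550.1, 182.5, 61.9]
tcp_rot: [-3.142, 0.0, 1.201]
contact_force: [0.4, 0.4, 0.9]
opening: 0.003
```

Call:
jog_arm(
  series=[
    [[0, 0, 0.1, 0, 0, 0, 0], [0, 0, 0.1, 0, 0, 0, 0]],
  ],
)

```text
clock: 13.68
eef_pos: [550.2, 182.5, 61.0]
tcp_rot: [-3.142, 0.0, 1.201]
contact_force: [-0.9, -0.8, 1.4]
opening: 0.002
```

Call:
jog_arm(
  series=[
    [[0, 0, 0.05, 0, 0, 0, 0], [0, 0, 0.05, 0, 0, 0, 0]],
  ],
)

```text
clock: 13.92
eef_pos: [550.2, 182.5, 60.6]
tcp_rot: [3.142, -0.0, 1.201]
contact_force: [-0.8, -0.1, 2.3]
opening: 0.0
```

Contact: the force rose from 1.4 to 2.3 N and the z lag is growing. I'll add 0.5 mm more and then rest.

Call:
jog_arm(
  series=[
    [[0, 0, 0.05, 0, 0, 0, 0], [0, 0, 0.05, 0, 0, 0, 0], [0, 0, 0.05, 0, 0, 0, 0]],
  ],
)

```text
clock: 14.3
eef_pos: [550.2, 182.5, 60.0]
tcp_rot: [3.142, -0.0, 1.201]
contact_force: [-0.3, 0.3, 2.9]
opening: 0.001
```

Call:
jog_arm(
  series=[
    [[0, 0, 0.03, 0, 0, 0, 0], [0, 0, 0.03, 0, 0, 0, 0], [0, 0, 0.03, 0, 0, 0, 0], [0, 0, 0.03, 0, 0, 0, 0], [0, 0, 0.03, 0, 0, 0, 0]],
  ],
)

```text
clock: 14.92
eef_pos: [550.2, 182.5, 59.7]
tcp_rot: [3.142, -0.0, 1.201]
contact_force: [-1.0, -1.1, 3.6]
opening: -0.003
```

Call:
jog_arm(
  series=[
    [[0, 0, 0, 0, 0, 0, 0], [0, 0, 0, 0, 0, 0, 0], [0, 0, 0, 0, 0, 0, 0], [0, 0, 0, 0, 0, 0, 0], [0, 0, 0, 0, 0, 0, 0]],
  ],
)

```text
clock: 15.55
eef_pos: [550.2, 182.5, 59.7]
tcp_rot: [3.142, -0.0, 1.201]
contact_force: [-0.7, 0.0, 3.6]
opening: 0.005
```

```bash
python3 ov.py 11; python3 -c "
import cv2
a=cv2.imread('pics/scene11.png')[165:275,290:400]
cv2.imwrite('pics/c11.png',cv2.convertScaleAbs(cv2.resize(a,(500,500),interpolation=2),alpha=1.6,beta=20))"
```

```text
15.55 [550.2 182.5  59.7] [ 3.142 -0.     1.201] 0.005237062010890607
```

View pics/c11.png

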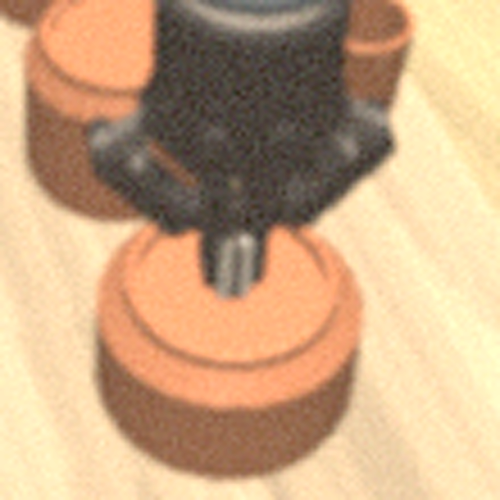

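The wide base is rested on at 3.6 N, about 1.7 mm in. The slope of about 1.7 N/mm matches the soft disc, and I held for over 1 s. Disc contact was at reported z≈61, so the narrow one should come at ≈76. Lifting off.

Call:
jog_arm(
  series=[
    [[0, 0, -0.3, 0, 0, 0, 0], [0, 0, -1.5, 0, 0, 0, 0], [0, 0, -4, 0, 0, 0, 0], [0, 0, -6, 0, 0, 0, 0], [0, 0, -6, 0, 0, 0, 0]],
  ],
)

```text
clock: 16.27
eef_pos: [551.3, 182.9, 121.5]
tcp_rot: [3.139, -0.002, 1.201]
contact_force: [-0.4, 0.4, -0.5]
opening: 0.001
```

```bash
python3 to.py 526.5 36.5 100
```

```text
16.275 [551.3 182.9 121.5] [-0.45  0.37 -0.49] 0.001 tool cm [-14.55   2.97   2.13]
```

Call:
jog_arm(
  series=[
    [[-3.5, 0.7, 0, 0, 0, 0, 0], [-7, 1.5, 0, 0, 0, 0, 0], [-11, 2.3, 0, 0, 0, 0, 0], [-14.5, 3, 0, 0, 0, 0, 0], [-14.5, 3, 0, 0, 0, 0, 0]],
  ],
)

```text
clock: 16.9
eef_pos: [524.6, 34.6, 119.0]
tcp_rot: [-3.14, 0.001, 1.198]
contact_force: [-0.1, 0.2, 0.2]
opening: 0.001
```

Call:
jog_arm(
  series=[
    [[0, 0, 1, 0, 0, 0, 0], [0, 0, 2, 0, 0, 0, 0], [0, 0, 2.5, 0, 0, 0, 0], [0, 0, 2.5, 0, 0, 0, 0]],
  ],
)

```text
clock: 17.4
eef_pos: [525.3, 36.9, 93.9]
tcp_rot: [-3.14, 0.001, 1.202]
contact_force: [-0.8, -0.0, 0.1]
opening: -0.001
```

```bash
python3 to.py 526.5 36.5 80; python3 ov.py 12
```

```text
17.4 [525.3  36.9  93.9] [-0.77 -0.03  0.13] -0.001 tool cm [0.   0.13 1.39]
17.4 [525.3  36.9  93.9] [-3.140e+00  1.000e-03  1.202e+00] -0.0006767854919212079
```

View pics/ov12.png

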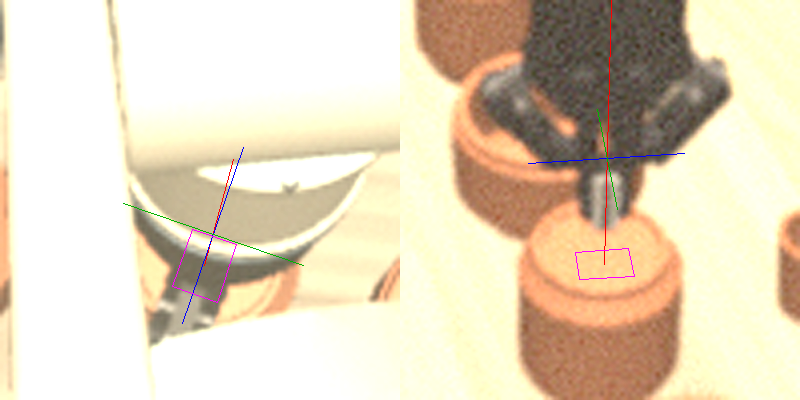

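The tip at (600,225) in the crop is in line with the narrow disc's centre column at about x 601, and still about 18 mm up. Descending.

Call:
jog_arm(
  series=[
    [[0, 0, 0.3, 0, 0, 0, 0], [0, 0, 0.6, 0, 0, 0, 0], [0, 0, 0.9, 0, 0, 0, 0], [0, 0, 0.9, 0, 0, 0, 0]],
  ],
)

```text
clock: 18.0
eef_pos: [525.5, 36.4, 85.4]
tcp_rot: [-3.141, 0.0, 1.201]
contact_force: [-0.3, -0.4, -0.1]
opening: -0.003
```

Call:
jog_arm(
  series=[
    [[0, 0, 0.1, 0, 0, 0, 0], [0, 0, 0.2, 0, 0, 0, 0], [0, 0, 0.3, 0, 0, 0, 0], [0, 0, 0.3, 0, 0, 0, 0]],
  ],
)

```text
clock: 18.5
eef_pos: [525.7, 36.5, 82.6]
tcp_rot: [-3.141, 0.0, 1.201]
contact_force: [0.2, -0.4, 0.3]
opening: 0.001
```

Call:
jog_arm(
  series=[
    [[0, 0, 0.1, 0, 0, 0, 0], [0, 0, 0.2, 0, 0, 0, 0], [0, 0, 0.2, 0, 0, 0, 0]],
  ],
)

```text
clock: 18.88
eef_pos: [525.7, 36.5, 80.6]
tcp_rot: [-3.141, 0.0, 1.201]
contact_force: [-0.2, -0.4, 0.5]
opening: -0.003
```

```bash
python3 ov.py 13
```

```text
18.875 [525.7  36.5  80.6] [-3.141  0.     1.201] -0.0032555525459086964
```

View pics/ov13.png

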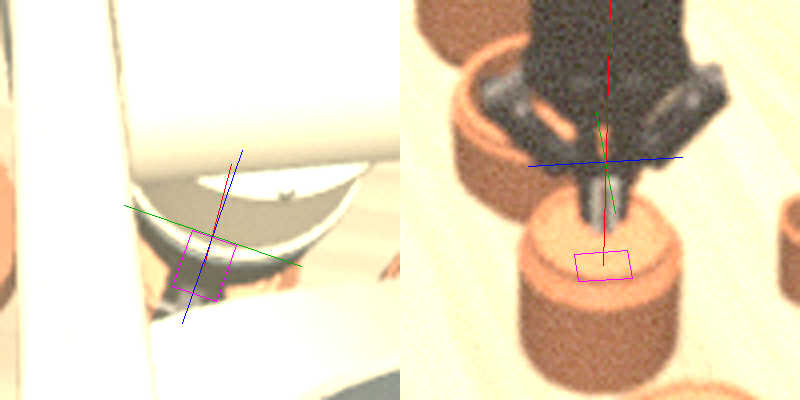

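The tip is centred over the narrow disc and close to it. Single 1 mm steps from here.

Call:
jog_arm(
  series=[
    [[0, 0, 0.1, 0, 0, 0, 0], [0, 0, 0.2, 0, 0, 0, 0], [0, 0, 0.2, 0, 0, 0, 0]],
  ],
)

```text
clock: 19.35
eef_pos: [525.6, 36.5, 78.6]
tcp_rot: [-3.141, 0.0, 1.201]
contact_force: [-0.1, 0.4, -0.1]
opening: 0.001
```

Call:
jog_arm(
  series=[
    [[0, 0, 0.1, 0, 0, 0, 0], [0, 0, 0.1, 0, 0, 0, 0]],
  ],
)

```text
clock: 19.6
eef_pos: [525.7, 36.4, 77.6]
tcp_rot: [-3.141, 0.0, 1.201]
contact_force: [0.7, 0.1, 0.5]
opening: 0.005
```

Call:
jog_arm(
  series=[
    [[0, 0, 0.1, 0, 0, 0, 0], [0, 0, 0.1, 0, 0, 0, 0]],
  ],
)

```text
clock: 19.85
eef_pos: [525.8, 36.5, 76.7]
tcp_rot: [3.141, -0.0, 1.201]
contact_force: [-0.2, -0.1, 1.0]
opening: 0.004
```

Call:
jog_arm(
  series=[
    [[0, 0, 0.05, 0, 0, 0, 0], [0, 0, 0.05, 0, 0, 0, 0]],
  ],
)

```text
clock: 20.1
eef_pos: [525.8, 36.5, 76.2]
tcp_rot: [3.141, -0.0, 1.201]
contact_force: [-0.0, -0.5, 1.6]
opening: 0.0
```

Call:
jog_arm(
  series=[
    [[0, 0, 0.05, 0, 0, 0, 0], [0, 0, 0.05, 0, 0, 0, 0], [0, 0, 0.05, 0, 0, 0, 0]],
  ],
)

```text
clock: 20.48
eef_pos: [525.8, 36.5, 75.7]
tcp_rot: [3.141, -0.0, 1.201]
contact_force: [-0.3, -0.1, 3.0]
opening: 0.002
```

Call:
jog_arm(
  series=[
    [[0, 0, 0.05, 0, 0, 0, 0], [0, 0, 0.05, 0, 0, 0, 0], [0, 0, 0.05, 0, 0, 0, 0], [0, 0, 0.05, 0, 0, 0, 0], [0, 0, 0.05, 0, 0, 0, 0]],
  ],
)

```text
clock: 21.1
eef_pos: [525.8, 36.5, 75.2]
tcp_rot: [3.141, -0.0, 1.201]
contact_force: [-0.2, 0.2, 3.3]
opening: -0.003
```

Call:
jog_arm(
  series=[
    [[0, 0, 0, 0, 0, 0, 0], [0, 0, 0, 0, 0, 0, 0], [0, 0, 0, 0, 0, 0, 0], [0, 0, 0, 0, 0, 0, 0], [0, 0, 0, 0, 0, 0, 0]],
  ],
)

```text
clock: 21.72
eef_pos: [525.8, 36.5, 75.2]
tcp_rot: [3.141, -0.0, 1.201]
contact_force: [0.2, 0.6, 2.9]
opening: -0.003
```

```bash
python3 ov.py 14
```

```text
21.725 [525.8  36.5  75.2] [ 3.141 -0.     1.201] -0.0029166534807080423
```

View pics/ov14.png

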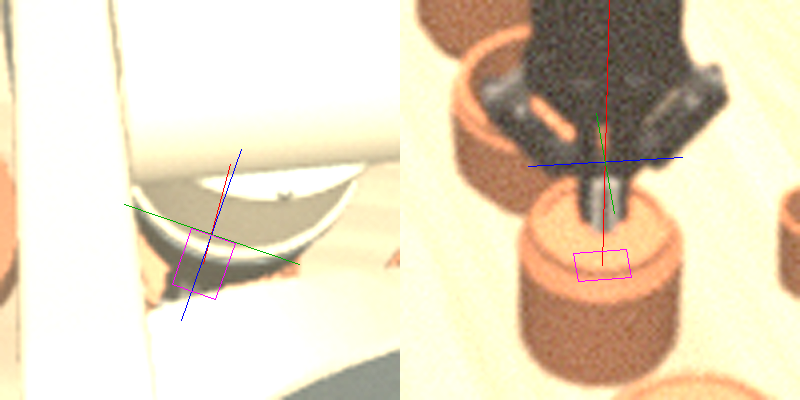

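The narrow base is held at about 3 N, roughly 1.4 mm in, for over 1 s. Now I'll withdraw high.

Call:
jog_arm(
  series=[
    [[0, 0, -0.3, 0, 0, 0, 0], [0, 0, -1.5, 0, 0, 0, 0], [0, 0, -5, 0, 0, 0, 0], [0, 0, -10, 0, 0, 0, 0], [0, 0, -14, 0, 0, 0, 0]],
  ],
)

```text
clock: 22.45
eef_pos: [525.7, 36.5, 217.7]
tcp_rot: [3.141, -0.0, 1.201]
contact_force: [0.3, -0.0, 0.6]
opening: -0.007
```

Call:
jog_arm(
  series=[
    [[0, 0, -3, 0, 0, 0, 0], [0, 0, -6, 0, 0, 0, 0], [0, 0, -6, 0, 0, 0, 0], [0, 0, -6, 0, 0, 0, 0], [0, 0, -6, 0, 0, 0, 0]],
  ],
)

```text
clock: 23.08
eef_pos: [524.9, 36.4, 274.2]
tcp_rot: [-3.14, 0.001, 1.201]
contact_force: [-0.5, 0.1, -0.2]
opening: 0.002
```

```bash
python3 to.py 526 36 260; python3 - <<'E'
from h import *
a=r.grab_frame("scene")[:,:,::-1]; cv2.imwrite("pics/scene15.png",a)
b=cv2.imread("pics/scene0.png")
d=cv2.absdiff(cv2.GaussianBlur(a,(0,0),1.5),cv2.GaussianBlur(b,(0,0),1.5)).max(2)
cv2.imwrite("pics/d15.png",np.vstack([a[:,200:520],cv2.cvtColor(np.minimum(d.astype(int)*4,255).astype(np.uint8),8)[:,200:520]])[:, :] if 0 else np.hstack([a[60:320,200:520],cv2.cvtColor(np.minimum(d.astype(int)*4,255).astype(np.uint8),8)[60:320,200:520]]))
E
```

```text
23.075 [524.9  36.4 274.2] [-0.47  0.08 -0.18] 0.002 tool cm [-0.    0.12  1.42]
```

View pics/d15.png

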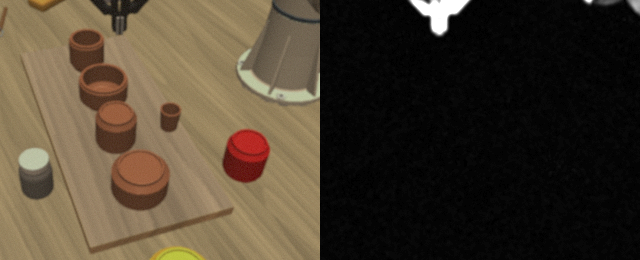

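The difference image shows nothing but the gripper and arm, so no pot has moved. The hand is about 165 mm above the tallest pots. Handing in.

```bash
python3 -c "
from rig import r
print(r.sign_off())"
```

```text
the job is handed in; nothing more can be done
None
```

I pressed the wide upturned pot's base and then the narrow one's with the closed fingertips, then drew the hand up clear and handed the job in. `sign_off` gave no verdict.

| Pot | Position x, y (mm) | Force while resting | Estimated give | Rest |
|---|---|---|---|---|
| Wide upturned | 550, 182 | about 3.6 N | about 1.7 mm | over 1 s |
| Narrow upturned | 526, 36 | about 3 N | about 1.4 mm | over 1 s |

- **Softness:** in both cases the force rose gently with depth (about 1.7 N/mm on the wide one), as the soft base should and the rigid foot ring would not.
- **Last checks:** after lifting, the scene picture differed from the first one only by the arm and gripper. The force read near zero, the TCP stood at a reported z of 274 mm, and 23 s of the 48 s had passed.
- **Disagreement:** the fingertips in the images, and the contacts themselves, lay about 25–31 mm behind the reported TCP along the tool axis. Turning the tool 90° showed no real sideways offset, so I trusted the horizontal position and found each height by touch. The final hand height has a wide margin either way.
- **Smaller mismatch:** triangulating the pot tops put them 4–6 mm below their nominal height.

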